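# Hold a fly specimen slide flush on the sloped viewing stage

## Task

On the small sloped viewing stage, first swing the brass stop bar down until it rests in its forked catch. Then pick up the specimen slide by its blue grip post and hold it flush on the sloped white face, centred in the black outline with its long side running up the slope, gently pressing so that the sprung face sinks part of its 10 mm travel, about halfway, without bottoming it, changing the stage's tilt or pushing the other things on the bench about. Finish while still gripping the slide and holding it pressed there; do not let go.

Things in the scene. Friction and masses are not known exactly. Their poses are not given: they have to be found in the camera images.
- stage: Fixed viewing stage: wooden base 180 x 190 x 22 mm, origin under its centre; x uphill (away from the robot at yaw 0), z up. A grey tray, hinged along y at x = -55, z = 45 mm, stiffly holds a slope of 0.15-0.4 rad (4 N m). The stop bar closes across the low edge at x = -73, z = 65 mm; pivot post at y = -94 mm, forked steel catch at y = 76 mm, both 75 mm high.
- face_center (a point): Centre of the top of the white sprung face, 105 mm (x) x 110 mm (y) x 8 mm, with a black outline 98 x 68 mm. x points up the slope, y level to the left, z is the outward normal. The slope, 0.15 to 0.4 rad, faces the robot. The point moves along -z as the face sinks.
- face (a joint): How far the sprung face is sunk along its own normal: 0 at rest, 0.010 m at the bottom stop. It starts to sink at about 2 N of push and sinks 1.4 mm more for each further newton (about 5 N for 5 mm).
- tray_edge (a point): Middle of the upper edge of the grey tray under the face; it moves only if the tilt of the stage is changed.
- bar (a joint): Angle of the stop bar about its pivot, along the stage's x at stage point (-73, -85, 65) mm: 0 when level in the catch, growing as the free (+y) end rises; starts at 0.5 to 1.1 rad. Stays where it is left; moves with under 2 N at the tab.
- bar_tab (a point): Centre of the orange tab on the bar's free end, 195 mm from the pivot; 14 mm thick (stage x), 40 mm long, 16 mm high; closed, it reaches from 14 to 54 mm beyond the middle of the catch. Local y points along the bar away from the pivot, x along the pivot axis. Pinch it across its thickness from above, or push it down.
- slide: Loose specimen slide, 55 to 115 g: framed glass plate 90 mm (x) x 60 mm (y) x 5 mm, origin at the centre of its underside, with an upright blue grip post at its centre, 24 mm (x) x 18 mm (y), top 41 mm above the underside. Two fishing flies are mounted on the glass. It lies flat on the wooden block.
- block: Fixed wooden block 150 x 130 x 20 mm that the slide lies on; origin at the centre of its underside.
- spool_red: Bystander: loose standing thread spool, 26 mm wide, 30 mm high; origin under its centre.
- spool_yellow: Bystander: loose standing thread spool, 26 mm wide, 30 mm high; origin under its centre.
- mug: Bystander: loose blue mug, 82 mm wide, 100 mm high, handle at its +y; origin under its centre.
- marker: Bystander: loose marker pen lying along its x, 130 mm long, 13 mm high; origin under its middle.
- fly_case: Bystander: loose black display case 130 x 170 x 25 mm; origin under its centre.
- phone: Bystander: loose black phone 75 x 150 x 9 mm; origin under its centre.
- bottle: Bystander: loose green bottle, 60 mm wide, 200 mm high; origin under its centre.
Not all that is in view belongs to the job. Leave any green look-alike of the slide alone.

How it is judged:
By the outcome, as a careful person would: the job done as asked, in the order asked, and still so for the second after the job is handed in, while the arm keeps its last pose, push and grip.
It also fails if it takes over 51 s, if anything falls off the work surface, if the arm or the gripper's body presses on something with over 40 N, if the wrist force passes 120 N, or if a joint passes its speed limit or range.

## Robot

A 6-joint arm with a two-finger parallel gripper is mounted at the origin on the work surface. World frame = base frame: x ahead of the robot, y to its left, z up, the work surface at z = 0. Lengths are in m, angles in rad, forces in N, time in s.
With the tool pointing down it reaches from about 0.3 to 0.85 m from the base axis. Payload 5.4 kg.
Tool frame: the origin (TCP) lies at the very end of the fingers, on their centre line; the grasp point (between the pads) lies 19 mm behind it; z points along the fingers, y is the line along which they close (so a half turn about z gives the same grasp; the last joint's range is limited). The gripper opens to 85 mm and grips with 20 to 120 N. Pads are 22 mm wide; open, the fingers measure 114 mm over their backs; the gripper's body (76 mm by 85 mm) begins 54 mm behind the grasp point. The pads swing forward as they close: fully open they stand 13 mm farther back than shut.
Start: joints at [-1.369, 0.158, 1.597, -0, 1.386, -0.21], TCP at [0.23, -0.527, 0.231] pointing down, gripper open.
Joint ranges: [-2.91, 2.91], [-0.94, 2.29], [0.18, 2.7], [-1.29, 4.43], [0.17, 2.64], [-3, 3]. Speed limits (rad/s): [2.57, 2.57, 3.14, 3.14, 3.14, 3.14].

## Interface

Orientations are given as a rotation vector (axis times angle).
In Python, from station import ctrl, vision, hand_in gives the robot as it stands.
- The arm moves only by the shell command python3 -m jog 'ROWS' [OPENING] [FORCE]. ROWS is a JSON object whose key "ticks" holds a list of rows, 1 to 8 of them, each of 6 numbers: dx, dy, dz in shares of 0.5 m (1.0 is 0.5 m), then a rotation vector rx, ry, rz in a scale on which 1.0 is 180 degrees; each row is the pose to reach, as a shift and turn from the pose commanded when the command began, along the tool's axes at that moment; what a row does not reach only later rows make up. A row lasts 1/8 s, in which the tool goes at most 0.0625 m and 0.188 rad, less where a joint would pass 70% of its speed; a pose out of reach is approached as far as the arm can. OPENING is the finger opening in m, set as the command begins (- or left out keeps the last). The fingers move at their own pace and stop on an object; FORCE is the grip in N (left out, the last holds). Time passes only in rows, so rows that do not move let the fingers close. It prints the time, the measured TCP pose, the force, the opening and the grip force at its end. A shift or turn number past 1, either way, is cut back to 1. Input that does not fit is refused with a message, and nothing moves.
- ctrl.sense(): the state, without advancing time (a new reading comes with each control period).
- vision.read_camera(name): name is "scene" or "top" or "wrist"; returns the picture (480x640x3 uint8, red, green, blue); there is no depth.
- vision.calibration(name): a dict with "intrinsics" (3x3 intrinsics, pixels), "eye" and "attitude" of the camera in the world. Camera axes: x right, y down, z forward; pixel columns grow to the right and rows downward; lengths in m; the calibration is good to about 2 mm. A picture is of the moment at which its call begins: read the wrist's pose just before it. calibration takes no time and is no camera call; for the wrist camera it gives the pose at the moment of the call.
- hand_in(): hands the job in; it is judged then, once.
The state is a dict: "clock": time; "qpos": joint angles; "qvel": joint speeds; "joint_efforts": joint torques, N m; "eef_pos": TCP position; "eef_rot": TCP orientation; "ft_force": force on the tool from outside, world axes, zero at the start; "ft_torque": the same for the moment, N m; "width": finger opening in m; "gripper_force": force on a finger pad.
Only numpy, scipy, OpenCV 4.12 (cv2) and the standard library are available. Lean on these libraries where they do the work, as an engineer would, in place of code of your own. Each camera call takes 0.05 s, during which the arm holds its last target. There are 200 camera calls.

## Working session

There is one attempt and no reset: what is moved stays moved. The work goes in short steps, Python scripts to look and compute and a shell command to move; the robot and the scene stay as the last step left them, time stands still between calls to the robot, and variables do not carry over. Pictures are saved under pics/ and viewed, at most 10 in all, crops included, and the job is handed in when it is done.

```bash
mkdir -p pics; ls
python3 - <<'E'
from station import ctrl, vision
import cv2, numpy as np
for n in ("scene","top"):
    im=vision.read_camera(n); cv2.imwrite(f"pics/{n}0.png",im[:,:,::-1])
    c=vision.calibration(n); print(n,c)
s=ctrl.sense(); print(s)
E
```

```text
pics
scene {'intrinsics': array([[625.20322884,   0.        , 313.72715107],
       [  0.        , 625.20322884, 246.32839891],
       [  0.        ,   0.        ,   1.        ]]), 'eye': array([ 1.22117004, -1.13938517,  0.9685952 ]), 'attitude': array([-2.1044109 , -0.58512892,  0.27623361])}
top {'intrinsics': array([[504.9315912 ,   0.        , 312.74414227],
       [  0.        , 504.9315912 , 241.22853795],
       [  0.        ,   0.        ,   1.        ]]), 'eye': array([ 0.46635687, -0.01324465,  1.15670622]), 'attitude': array([-2.1574361 ,  2.15695571, -0.08618958])}
{'clock': 0.1, 'qpos': array([-1.36911350e+00,  1.59004974e-01,  1.59811687e+00,  2.38753083e-05,
        1.38619972e+00, -2.10132755e-01]), 'qvel': array([ 0.00043532, -0.0005524 , -0.00172507, -0.00105906,  0.00063041,
       -0.00033182]), 'joint_efforts': array([ 4.66026756e-05, -3.96989751e+01, -3.32338321e+01, -1.51259042e-04,
        4.21632518e-03,  5.45647282e-06]), 'eef_pos': array([ 0.23001607, -0.52639554,  0.23039942]), 'eef_rot': array([-3.07353811e+00, -6.41956791e-01, -4.83071761e-05]), 'ft_force': array([-0.50533683, -0.32012144, -0.51624466]), 'ft_torque': array([0.0060346 , 0.00119218, 0.06554757]), 'gripper_force': 0.0, 'width': 0.08548024779664014}
```

View pics/scene0.png

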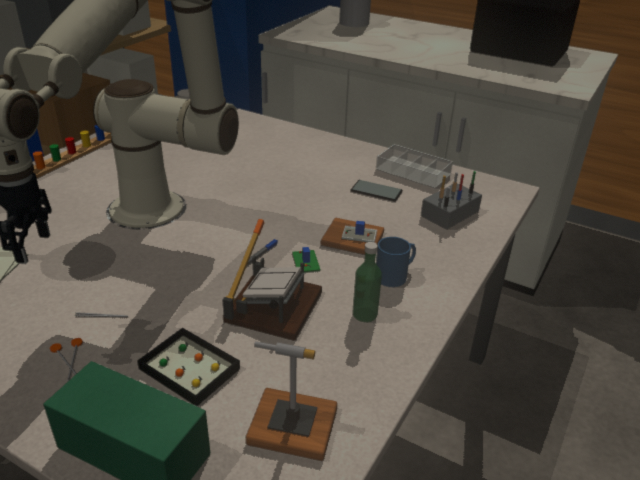

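View pics/top0.png

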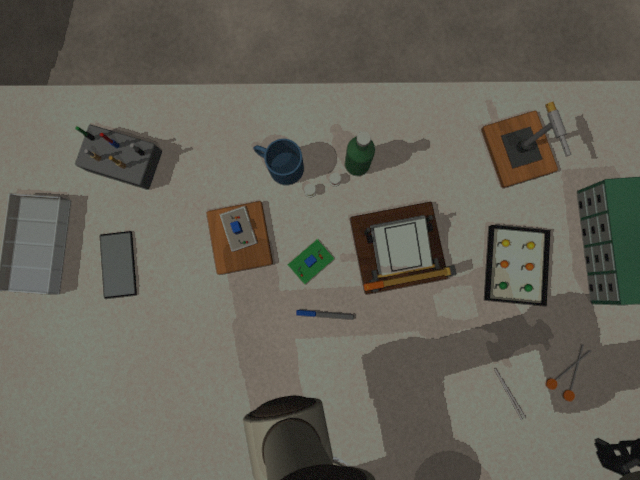

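The slide could be confused for two things in top view: a plate with a blue post on the wooden block at (237,228), and a green plate with a blue post at (311,261). By the description it is the one on the block. In top view the stage is at (400,247) and the orange tab at (373,286). I'll check this in one enlarged crop.

Run:
```python
import cv2, numpy as np
a=cv2.imread("pics/top0.png"); 
c1=cv2.resize(a[195:300,205:275],None,fx=5,fy=5,interpolation=cv2.INTER_CUBIC)
c2=cv2.resize(a[195:300,342:432+30],None,fx=5,fy=5,interpolation=cv2.INTER_CUBIC)
c=np.hstack([c1,c2])[:, :]
c=cv2.convertScaleAbs(cv2.resize(c,None,fx=0.8,fy=0.8),alpha=1.5)
print(c.shape); cv2.imwrite("pics/crop1.png",c)
b=cv2.imread("pics/scene0.png"); d=cv2.resize(b[205:340,215:395],None,fx=4.4,fy=4.4,interpolation=cv2.INTER_CUBIC)
cv2.imwrite("pics/crop2.png",cv2.convertScaleAbs(d,alpha=1.5)); print(d.shape)
```

```text
(420, 760, 3)
(594, 792, 3)
```

View pics/crop1.png

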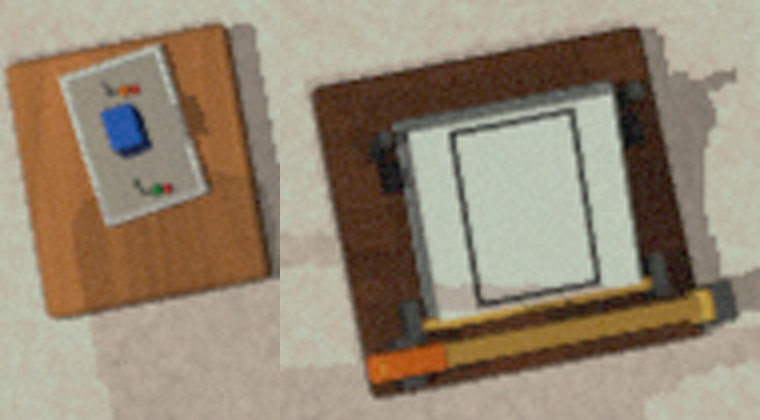

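View pics/crop2.png

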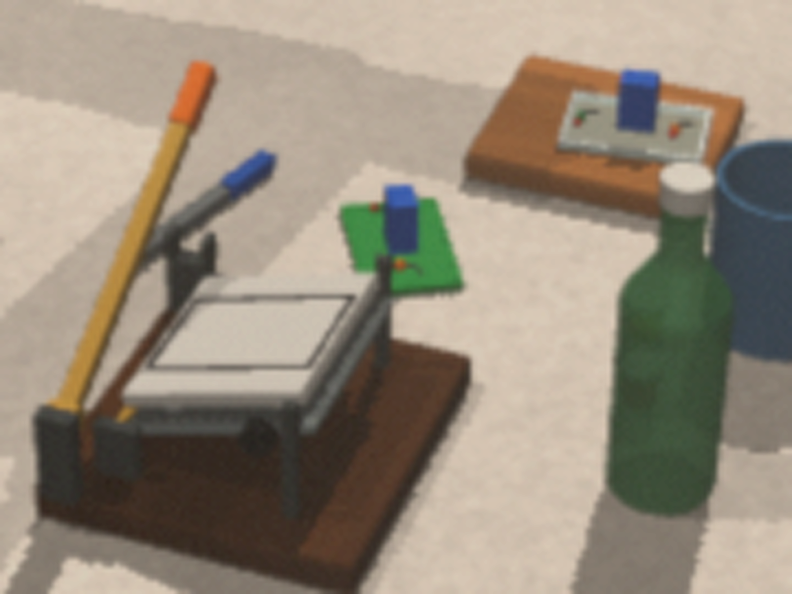

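The crop confirms the slide is the grey framed plate on the block, with its post at crop (122,128). The green plate is a decoy. The stage bar is raised, with the tab at scene crop (193,95) and top crop (406,363). Next I'll fit the poses.

```bash
cat > h.py <<'E'
import numpy as np, cv2
from scipy.optimize import least_squares
from scipy.spatial.transform import Rotation as R
from station import ctrl, vision
def proj(n,P,cal=None):
    c=cal or vision.calibration(n)
    q=(np.atleast_2d(P)-c["eye"])@R.from_rotvec(c["attitude"]).as_matrix()
    return (q@c["intrinsics"].T)[:,:2]/q[:,2:]
def Rz(a): return R.from_euler('z',a).as_matrix()
def Ry(a): return R.from_euler('y',a).as_matrix()
def delta(p,Rm):
    "tool-frame shift and turn from the measured pose to (p,Rm)"
    s=ctrl.sense(); R0=R.from_rotvec(s["eef_rot"]).as_matrix()
    return np.round(np.r_[R0.T@(p-s["eef_pos"]), R.from_matrix(R0.T@Rm).as_rotvec()],4)
E
cat > fit.py <<'E'
from h import *
T=lambda L:np.array([[342+(u-280)/4,195+v/4] for u,v in L])
TL=lambda L:np.array([[205+u/4,195+v/4] for u,v in L])
S=lambda L:np.array([[215+u/4.4,205+v/4.4] for u,v in L])
base_t=T([(313,88),(640,30),(372,396)]); base_p=np.array([[.09,.095,.022],[.09,-.095,.022],[-.09,.095,.022]])
base_s=S([(470,360),(345,593),(40,515)]); 
out_t=T([(452,134),(573,112),(599,283),(481,304)])
O=np.array([[.049,.034,0],[.049,-.034,0],[-.049,-.034,0],[-.049,.034,0]])
out_s=S([(355,297),(305,368),(150,370),(205,297)])
tab_t=T([(406,364)]); tab_s=S([(193,94)])
def pts(p):
    sx,sy,yaw,tilt,fx,fz,b=p; A=Rz(yaw); o=np.array([sx,sy,0])
    w=lambda q:q@A.T+o
    hin=np.array([-.055,0,.045]); t=Ry(-tilt)
    out=w(hin+(O+[fx,0,fz])@t.T)
    tab=w(np.array([[-.073,-.085+.195*np.cos(b),.065+.195*np.sin(b)]]))
    return w,out,tab
def res(p):
    w,out,tab=pts(p)
    bs=np.array([[.09,.095,.022],[.09,-.095,.022],[-.09,-.095,.022]])
    return np.r_[(proj("top",w(base_p))-base_t).ravel(),(proj("scene",w(bs))-base_s).ravel(),(proj("top",out)-out_t).ravel(),(proj("scene",out)-out_s).ravel(),(proj("top",tab)-tab_t).ravel(),(proj("scene",tab)-tab_s).ravel()]
r=least_squares(res,[.45,-.2,.15,.25,.055,.02,.8],loss="soft_l1"); p=r.x
if __name__=="__main__":
    print(p.round(4)); print(res(p).reshape(-1,2).round(1).tolist()); w,out,tab=pts(p)
    print("face",out.mean(0),"tab",tab, "closed",w(np.array([[-.073,.11,.065]])))
    pl=TL([(60,78),(158,45),(208,188),(110,224)]); po=TL([(103,111),(134,104),(148,139),(118,150)])
    P=np.array([[.045,.03,.005],[.045,-.03,.005],[-.045,-.03,.005],[-.045,.03,.005]])
    ps=S([(640,85-13)]); # post top centre
    def rs(q):
        w=lambda a:a@Rz(q[2]).T+[q[0],q[1],.02]
        return np.r_[(proj("top",w(P))-pl).ravel(),(proj("top",w(np.array([[0,0,.041]])))-po.mean(0)).ravel()]
    q=least_squares(rs,[.5,.2,.2]).x; print("slide",q.round(4)); print(rs(q).round(1), proj("scene",[q[0],q[1],.061]),ps)
E
python3 fit.py
```

```text
[ 0.5717 -0.1802  0.1849  0.2882  0.0579  0.0164  0.5004]
[[-0.6, -1.6], [0.1, -2.5], [0.0, -0.1], [-0.6, -1.8], [-0.3, -5.7], [-3.9, -7.3], [-1.2, -1.8], [0.1, -2.2], [0.2, -0.7], [-1.4, -0.1], [-1.1, -0.4], [-0.7, 0.3], [-3.0, 0.1], [-3.5, 0.3], [-0.1, -1.4], [-1.4, 0.4]]
face [ 0.56769562 -0.18092854  0.07721554] tab [[ 0.48416333 -0.10896443  0.15854907]] closed [[ 0.47976831 -0.08546714  0.065     ]]
slide [0.6131 0.1816 0.3447]
[-0.2 -0.1  0.2 -0.7  0.5  0.5 -0.   0.5 -0.6 -0.2] [[358.01820256 222.13262425]] [[360.45454545 221.36363636]]
```

```bash
sed -i 's/\[.09,-.095,.022\],\[-.09,-.095,.022\]\])$/[.09,-.095,.0],[-.09,-.095,.0]])/' fit.py; python3 fit.py; grep -n "bs=" fit.py
python3 - <<'E'
from h import *
print(vision.calibration("wrist"))
# IK-free target: above-slide pose
E
```

```text
[ 0.571  -0.1797  0.1845  0.2893  0.0584  0.0159  0.5019]
[[-0.7, -1.3], [-0.1, -2.2], [-0.2, 0.2], [-0.7, -1.9], [-0.5, 1.4], [-3.5, -0.3], [-1.5, -1.7], [-0.2, -2.1], [-0.1, -0.6], [-1.6, -0.0], [-1.1, -0.4], [-0.6, 0.2], [-2.9, 0.0], [-3.4, 0.3], [-0.3, -1.1], [-1.5, 0.2]]
face [ 0.56752363 -0.18037454  0.07692425] tab [[ 0.48351614 -0.10861676  0.15881049]] closed [[ 0.47910424 -0.08497695  0.065     ]]
slide [0.6131 0.1816 0.3447]
[-0.2 -0.1  0.2 -0.7  0.5  0.5 -0.   0.5 -0.6 -0.2] [[358.01820256 222.13262425]] [[360.45454545 221.36363636]]
20:    bs=np.array([[.09,.095,.022],[.09,-.095,.0],[-.09,-.095,.0]])
{'intrinsics': array([[335.57608798,   0.        , 317.78992085],
       [  0.        , 335.57608798, 239.94952939],
       [  0.        ,   0.        ,   1.        ]]), 'eye': array([ 0.2976035 , -0.49687054,  0.37333543]), 'attitude': array([ 2.41709898, -1.58223315, -0.23414228])}
```

Run:
```python
from h import *; from fit import p,pts
w,o,t=pts(p); D=np.diag([1.,-1,-1])
Rm=Rz(p[2])@D
for b,dz in ((.5,.05),(.5,.0),(0,0.),(-.05,0)):
    q=w(np.array([[-.073,-.085+.195*np.cos(b)+.003,.073+.195*np.sin(b)+dz]]))[0]
    print(q.round(4),delta(q,Rm))
```

```text
[ 0.4829 -0.1055  0.2165] [ 4.002e-01 -2.845e-01  1.450e-02 -1.700e-03 -2.000e-04  2.273e-01]
[ 0.4829 -0.1055  0.1665] [ 4.002e-01 -2.844e-01  6.450e-02 -1.700e-03 -2.000e-04  2.273e-01]
[ 0.4786 -0.082   0.073 ] [ 4.056e-01 -3.075e-01  1.581e-01 -1.700e-03 -2.000e-04  2.273e-01]
[ 0.4786 -0.0823  0.0633] [ 4.055e-01 -3.072e-01  1.678e-01 -1.700e-03 -2.000e-04  2.273e-01]
```

Units first: shifts go in shares of 0.5 m and turns go in shares of 180 degrees. So 0.4 m / 0.5 = 0.8, 0.35 m / 0.5 = 0.7, 0.227 rad / 3.1416 = 0.0723.

```bash
python3 -m jog '{"ticks": [[0.1,-0.072,0,0,0,0.0095],[0.2,-0.14,0,0,0,0.0191],[0.3,-0.214,0,0,0,0.0286],[0.4,-0.284,0,0,0,0.0382],[0.5,-0.356,0,0,0,0.0477],[0.6,-0.426,0,0,0,0.0573],[0.7,-0.498,0,0,0,0.0668],[0.8,-0.569,0,0,0,0.0723]]}' 0 20; python3 -m jog '{"ticks": [[0,0,0,0,0,0],[0,0,0,0,0,0]]}'
python3 - <<'E'
from h import *
cv2.imwrite("pics/w1.png",vision.read_camera("wrist")[:,:,::-1])
from fit import p,pts
w,o,t=pts(p); print(proj("wrist",np.vstack([o,t])).round(0).tolist())
E
```

```text
clock: 1.1
eef_pos: [0.4834, -0.1041, 0.2311]
eef_rot: [3.128, 0.289, -0.0]
ft_force: [0.7, -1.9, -0.1]
width: -0.0
gripper_force: 0.0
clock: 1.35
eef_pos: [0.4825, -0.1062, 0.2309]
eef_rot: [3.128, 0.291, -0.002]
ft_force: [-0.2, -0.2, 0.3]
width: -0.0001
gripper_force: 0.0
[[388.0, 80.0], [476.0, 80.0], [449.0, 195.0], [376.0, 195.0], [321.0, 251.0]]
```

View pics/w1.png

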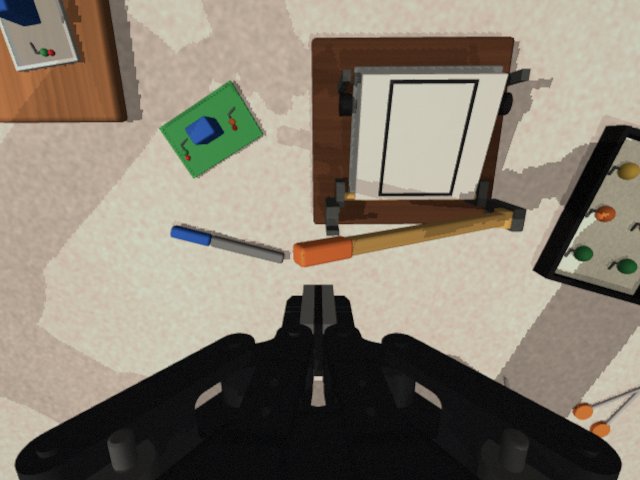

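The wrist view shows the outline at (391,81), (477,82), (451,194) and (380,194), and the tab at (323,251). Both are within about 3 px of the fit. I'll push the bar down along its arc.

To row units: 0.147 m / 0.5 = 0.294, 0.06 m / 0.5 = 0.12.

```bash
python3 -m jog '{"ticks": [[0,0,0.06,0,0,0],[0,0,0.12,0,0,0],[0,-0.012,0.15,0,0,0],[0,-0.022,0.18,0,0,0],[0,-0.03,0.21,0,0,0],[0,-0.038,0.24,0,0,0],[0,-0.044,0.27,0,0,0],[0,-0.046,0.294,0,0,0]]}';  python3 -m jog '{"ticks": [[0,0,0.008,0,0,0],[0,0,0.016,0,0,0],[0,0,0.02,0,0,0],[0,0,0.022,0,0,0]]}'
```

```text
clock: 2.4
eef_pos: [0.4784, -0.0831, 0.0833]
eef_rot: [-3.128, -0.29, 0.001]
ft_force: [-0.8, 0.2, 0.8]
width: 0.0002
gripper_force: 0.2
clock: 2.9
eef_pos: [0.4788, -0.0837, 0.0735]
eef_rot: [3.128, 0.29, 0.001]
ft_force: [-0.1, 0.2, -0.0]
width: -0.0003
gripper_force: 0.1
```

To row units: 0.003 m / 0.5 = 0.006, 0.002 m / 0.5 = 0.004.

```bash
python3 -m jog '{"ticks": [[0,0,0.002,0,0,0],[0,0,0.004,0,0,0],[0,0,0.006,0,0,0],[0,0,0.006,0,0,0]]}'
python3 - <<'E'
from h import *
cv2.imwrite("pics/w2.png",np.hstack([cv2.resize(vision.read_camera("wrist")[40:340,240:540],(500,500)),cv2.resize(vision.read_camera("scene")[215:345,215:293],(300,500),interpolation=2)])[:,:,::-1])
E
```

```text
clock: 3.4
eef_pos: [0.4791, -0.0836, 0.0725]
eef_rot: [3.128, 0.29, 0.0]
ft_force: [-7.4, 2.5, 16.9]
width: 0.0001
gripper_force: 8.5
```

View pics/w2.png

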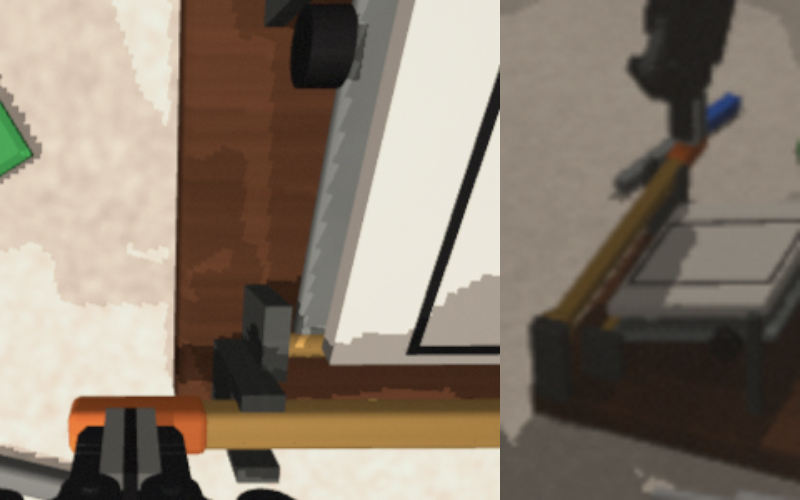

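The bar rests in its catch: the wrist view shows it between the forks, level, with 17 N of reaction. Next I'll retract and go to hover over the slide.

To row units: -0.12 m / 0.5 = -0.24, -0.06 m / 0.5 = -0.12.

```bash
python3 -m jog '{"ticks": [[0,0,-0.12,0,0,0],[0,0,-0.24,0,0,0],[0,0,-0.24,0,0,0]]}' 0.045
python3 - <<'E'
from h import *
D=np.diag([1.,-1,-1])
print(delta(np.array([.6131,.1816,.16]),Rz(.3447)@D))
E
```

```text
clock: 3.88
eef_pos: [0.4822, -0.0851, 0.1963]
eef_rot: [3.122, 0.289, 0.017]
ft_force: [0.1, -0.7, -0.4]
width: 0.0451
gripper_force: 0.0
[ 0.1774 -0.2383  0.0364  0.0077 -0.0094 -0.1598]
```

To row units: -0.238 m / 0.5 = -0.476, -0.2 m / 0.5 = -0.4, -0.16 rad / 3.1416 = -0.0509.

```bash
python3 -m jog '{"ticks": [[0.06,-0.08,0,0,0,-0.0095],[0.12,-0.16,0,0,0,-0.0191],[0.18,-0.24,0,0,0,-0.0286],[0.24,-0.32,0,0,0,-0.0382],[0.3,-0.4,0.02,0,0,-0.0477],[0.356,-0.476,0.072,0,0,-0.0509],[0.356,-0.476,0.072,0,0,-0.0509],[0.356,-0.476,0.072,0,0,-0.0509]]}'
python3 - <<'E'
from h import *
cv2.imwrite("pics/w3.png",vision.read_camera("wrist")[:,:,::-1])
P=np.array([[.045,.03,.025],[.045,-.03,.025],[-.045,-.03,.025],[-.045,.03,.025],[0,0,.061]])
print(proj("wrist",P@Rz(.3447).T+[.6131,.1816,0]).round(0).tolist())
np.save("c3.npy",vision.calibration("wrist"),allow_pickle=True)
E
```

```text
clock: 4.88
eef_pos: [0.6093, 0.1828, 0.1535]
eef_rot: [3.095, 0.539, -0.002]
ft_force: [0.5, -0.6, 0.9]
width: 0.0447
gripper_force: 0.0
[[283.0, 173.0], [358.0, 173.0], [354.0, 277.0], [286.0, 277.0], [320.0, 240.0]]
```

View pics/w3.png

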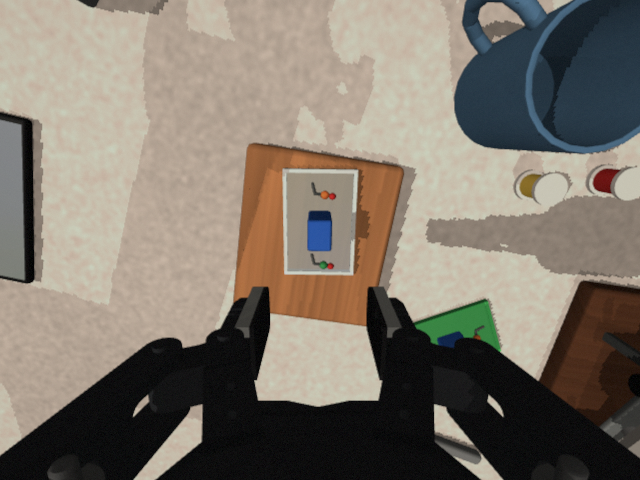

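The slide corners show at (283,170), (358,170), (354,273) and (286,273), with the post top near (320,236). That is about 4 px, or 2.5 mm, farther along tool x than the fit.

Run:
```python
from h import *
D=np.diag([1.,-1,-1])
print(delta(np.array([.6155,.1824,.033]),Rz(.3447)@D))
```

```text
[ 5.400e-03  1.800e-03  1.215e-01  4.000e-04 -1.000e-04 -6.000e-04]
```

To row units: 0.121 m / 0.5 = 0.242, 0.115 m / 0.5 = 0.23.

```bash
python3 -m jog '{"ticks": [[0.011,0.004,0.06,0,0,0],[0.011,0.004,0.14,0,0,0],[0.011,0.004,0.2,0,0,0],[0.011,0.004,0.23,0,0,0],[0.011,0.004,0.242,0,0,0],[0.011,0.004,0.242,0,0,0]]}'; python3 -m jog '{"ticks": [[0,0,0,0,0,0],[0,0,0,0,0,0],[0,0,0,0,0,0],[0,0,0,0,0,0],[0,0,0,0,0,0],[0,0,0,0,0,0]]}' 0 50
```

```text
clock: 5.68
eef_pos: [0.6164, 0.1829, 0.0344]
eef_rot: [3.095, 0.538, 0.003]
ft_force: [0.4, -0.4, -0.2]
width: 0.0449
gripper_force: 0.0
clock: 6.42
eef_pos: [0.6169, 0.1833, 0.0348]
eef_rot: [3.095, 0.539, 0.004]
ft_force: [-0.2, -0.3, 6.5]
width: 0.0173
gripper_force: 50.3
```

To row units: -0.17 m / 0.5 = -0.34, -0.14 m / 0.5 = -0.28.

```bash
python3 -m jog '{"ticks": [[0,0,-0.08,0,0,0],[0,0,-0.18,0,0,0],[0,0,-0.28,0,0,0],[0,0,-0.34,0,0,0],[0,0,-0.34,0,0,0]]}'
cat >> fit.py <<'E'
s=ctrl.sense(); c=vision.calibration("wrist"); Rt=R.from_rotvec(s["eef_rot"])
Rc=Rt.inv()*R.from_rotvec(c["attitude"]); tc=Rt.inv().apply(c["eye"]-s["eef_pos"])
R1=R.from_rotvec([3.128,.291,-.002]); cw=dict(intrinsics=c["intrinsics"],eye=np.array([.4825,-.1062,.2309])+R1.apply(tc),attitude=(R1*Rc).as_rotvec())
def res2(q):
    w,out,tab=pts(q)
    return np.r_[res(q),2*(proj("wrist",out,cw)-[[391,81],[477,82],[451,194],[380,194]]).ravel(),2*(proj("wrist",w(np.array([[.09,.095,.022],[.09,-.095,.022],[-.09,.095,.022]])),cw)-[[313,38],[513,38],[314,222]]).ravel()]
p2=least_squares(res2,p,loss="soft_l1").x
D=np.diag([1.,-1,-1])
def tgt(h,q=p2,f=None):
    w,o,t=pts(q); Rf=Rz(q[2])@Ry(-q[3]); f=o.mean(0) if f is None else f
    return f+Rf[:,2]*h, Rf@D
if __name__=="__main__":
    print(p2.round(4),res2(p2)[-14:].round(1)); print(pts(p2)[1].mean(0)); print(s["eef_pos"])
    for h in (.1148,.0448,.0148): print(tgt(h)[0].round(4),delta(*tgt(h)))
    P=np.array([.52,0,.2]); print(delta(P,tgt(0)[1]))
E
python3 fit.py
```

```text
clock: 7.05
eef_pos: [0.6172, 0.1834, 0.2061]
eef_rot: [3.095, 0.539, 0.009]
ft_force: [0.4, 0.0, -0.6]
width: 0.0169
gripper_force: 49.4
[ 0.571  -0.1797  0.1845  0.2893  0.0584  0.0159  0.5019]
[[-0.7, -1.3], [-0.1, -2.2], [-0.2, 0.2], [-0.7, -1.9], [-0.5, 1.4], [-3.5, -0.3], [-1.5, -1.7], [-0.2, -2.1], [-0.1, -0.6], [-1.6, -0.0], [-1.1, -0.4], [-0.6, 0.2], [-2.9, 0.0], [-3.4, 0.3], [-0.3, -1.1], [-1.5, 0.2]]
face [ 0.56752363 -0.18037454  0.07692425] tab [[ 0.48351614 -0.10861676  0.15881049]] closed [[ 0.47910424 -0.08497695  0.065     ]]
slide [0.6131 0.1816 0.3447]
[-0.2 -0.1  0.2 -0.7  0.5  0.5 -0.   0.5 -0.6 -0.2] [[358.01820256 222.13262425]] [[360.45454545 221.36363636]]
[ 0.5712 -0.1814  0.1865  0.3196  0.0585  0.0118  0.4919] [-0.5 -0.1  3.5 -2.3 -1.7  0.9 -4.3  1.1 -0.6 -0.1  9.6 -0.7 -0.7  8.5]
[ 0.5680142  -0.18199406  0.07460446]
[0.61721931 0.18337894 0.20611117]
[ 0.5326 -0.1887  0.1836] [-0.2056  0.3215  0.0218 -0.0244  0.3134  0.1572]
[ 0.5542 -0.1846  0.1171] [-0.1842  0.3249  0.0884 -0.0244  0.3134  0.1572]
[ 0.5634 -0.1829  0.0887] [-0.1751  0.3263  0.1169 -0.0244  0.3134  0.1572]
[-0.1535  0.1397  0.0055 -0.0244  0.3134  0.1572]
```

To row units: -0.153 m / 0.5 = -0.306, 0.14 m / 0.5 = 0.28, 0.157 rad / 3.1416 = 0.05.

```bash
python3 -m jog '{"ticks": [[-0.08,0.07,-0.02,0,0,0.0064],[-0.16,0.14,-0.04,0,0,0.0159],[-0.24,0.21,-0.04,0,0,0.0286],[-0.306,0.28,-0.04,0,0,0.0414],[-0.306,0.28,-0.04,0,0,0.05],[-0.306,0.28,-0.04,0,0,0.05],[-0.306,0.28,-0.04,0,0,0.05]]}'
cat > look.py <<'E'
from h import *; import sys,pickle
from fit import p2,pts
obs=[]
for n in sys.argv[2:]:
    c=vision.calibration(n); im=vision.read_camera(n); g=cv2.cvtColor(im,cv2.COLOR_RGB2GRAY)
    out=pts(p2)[1]; pr=proj(n,out,c); k=6 if n!="wrist" else 3
    cv2.imwrite(f"pics/{sys.argv[1]}_{n}.png",im[:,:,::-1])
    x0,y0=np.maximum(pr.min(0).astype(int)-12,0); x1,y1=pr.max(0).astype(int)+12
    big=cv2.resize(g[y0:y1,x0:x1],None,fx=k,fy=k,interpolation=cv2.INTER_CUBIC)
    th=cv2.adaptiveThreshold(big,255,cv2.ADAPTIVE_THRESH_MEAN_C,cv2.THRESH_BINARY_INV,(15 if n=="wrist" else 8)*k|1,12)
    cs,_=cv2.findContours(th,cv2.RETR_LIST,cv2.CHAIN_APPROX_NONE)
    A0=cv2.contourArea(pr.astype(np.float32))*k*k
    for ct in cs:
        a=cv2.contourArea(ct)
        if .7*A0<a<1.35*A0:
            q=ct[:,0].astype(float); h=cv2.approxPolyDP(ct,.04*cv2.arcLength(ct,True),True)[:,0]
            if len(h)!=4: continue
            L=[]
            for i in range(4):  # line fit per side
                u,v=h[i].astype(float),h[(i+1)%4].astype(float); d=(v-u)/np.linalg.norm(v-u); t=(q-u)@d; e=abs((q-u)@[-d[1],d[0]]); 
                m=(t>.12*np.linalg.norm(v-u))&(t<.88*np.linalg.norm(v-u))&(e<2.5*k)
                l=cv2.fitLine(q[m].astype(np.float32),cv2.DIST_HUBER,0,.01,.01).ravel(); nn=np.array([-l[1],l[0]]); L.append(np.r_[nn,-nn@l[2:]])
            cor=np.array([(lambda z:z[:2]/z[2])(np.cross(L[i-1],L[i])) for i in range(4)])
            cor=(cor+.5)/k-.5+[x0,y0]
            cor=np.array([cor[np.argmin(np.linalg.norm(cor-z,axis=1))] for z in pr])
            print(n,round(a/A0,2),cor.round(1).tolist(),(cor-pr).round(1).tolist()); obs.append((n,c,a/A0,cor))
pickle.dump(obs,open(sys.argv[1]+".pkl","wb"))
E
python3 look.py A wrist top scene
```

```text
clock: 7.92
eef_pos: [0.5189, 0.0007, 0.2224]
eef_rot: [-3.127, -0.297, 0.002]
ft_force: [-0.2, -0.7, -0.7]
width: 0.0171
gripper_force: 49.4
wrist 0.89 [[515.9, 159.0], [594.0, 159.0], [549.8, 253.3], [484.1, 253.3]] [[3.3, 2.7], [-3.9, 2.5], [0.9, -0.8], [5.7, -0.7]]
wrist 1.04 [[512.9, 155.7], [599.5, 155.7], [552.2, 255.7], [480.0, 255.7]] [[0.4, -0.6], [1.6, -0.9], [3.3, 1.5], [1.6, 1.7]]
top 0.85 [[385.3, 228.6], [413.9, 223.2], [420.1, 264.4], [392.4, 269.7]] [[1.1, 1.7], [-1.9, 2.2], [-1.9, -0.4], [1.3, -1.0]]
top 1.02 [[383.3, 227.5], [415.3, 221.7], [422.1, 265.5], [390.9, 271.6]] [[-0.9, 0.6], [-0.4, 0.7], [0.1, 0.7], [-0.2, 0.9]]
```

Detection works. I'll take one more wrist view from in front, then solve.

To row units: 0.16 m / 0.5 = 0.32, 0.14 m / 0.5 = 0.28.

```bash
python3 -m jog '{"ticks": [[-0.06,0.1,-0.01,0,0,0],[-0.12,0.2,-0.02,0,0,0],[-0.18,0.28,-0.04,0,0,0],[-0.24,0.32,-0.06,0,0,0],[-0.24,0.32,-0.06,0,0,0],[-0.24,0.32,-0.06,0,0,0],[-0.24,0.32,-0.06,0,0,0]]}'; python3 look.py B wrist scene
cat > solve.py <<'E'
from h import *; import pickle
obs=[o for f in "AB" for o in pickle.load(open(f+".pkl","rb"))]
O=np.array([[.049,.034,0],[.049,-.034,0],[-.049,-.034,0],[-.049,.034,0]])
def fr(q): return q[:3],Rz(q[3])@Ry(-q[4])
def rf(q,sel):
    f,A=fr(q); r=[]
    for n,c,a,cor in sel:
        e=q[5] if a<.95 else q[6]
        r.append((proj(n,(O+np.sign(O)*e)@A.T+f,c)-cor).ravel()*(1 if n=="wrist" else 2))
    return np.r_[tuple(r)] if r else []
def sol(sel): 
    z=least_squares(lambda q:np.r_[rf(q,sel),(q[5:]-[-.001,.001])*300],[.568,-.182,.075,.185,.3,-.001,.001],loss="soft_l1"); return z.x,rf(z.x,sel)
if __name__=="__main__":
    for sel in (obs,[o for o in obs if o[0]=="wrist"],[o for o in obs if o[0]!="wrist"]):
        q,r=sol(sel); print(q.round(4),[o[0] for o in sel]); print(r.round(1))
E
python3 solve.py
```

```text
clock: 8.95
eef_pos: [0.4314, -0.179, 0.2529]
eef_rot: [-3.127, -0.297, 0.001]
ft_force: [0.2, 0.7, -1.4]
width: 0.0172
gripper_force: 49.5
[ 5.676e-01 -1.809e-01  7.850e-02  1.926e-01  2.968e-01 -3.000e-03
  2.000e-04] ['wrist', 'wrist', 'top', 'top']
[-0.5  1.2 -0.4  0.9 -0.3  0.3 -0.2  0.5 -0.3  0.6  0.   0.3 -0.7  0.7
 -0.4  0.9  0.1 -1.3  0.5 -1.6  0.8 -1.1 -0.3 -0.7  0.6 -1.3  0.  -2.1
  0.2 -1.1  0.3 -1.1]
[ 0.5678 -0.185   0.0726  0.1882  0.2881 -0.0022  0.0008] ['wrist', 'wrist']
[-0.3  0.1  0.1  0.2  0.3 -0.1 -0.  -0.2  0.1 -0.2  0.  -0.1 -0.2  0.1
  0.1  0. ]
[ 0.57   -0.1868  0.0381  0.1878  0.2629 -0.0021  0.0015] ['top', 'top']
[ 0.   0.2  0.   0.3  0.3 -0.1 -0.5 -0.   0.3 -0.  -0.3 -0.5  0.   0.2
 -0.  -0.1]
```

View pics/B_wrist.png

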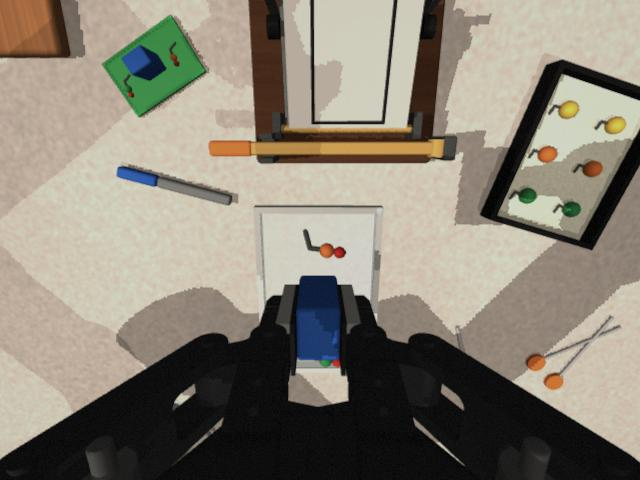

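The wrist view shows the slide held straight in the grip, with its far edge from (255,206) to (383,206). The bar is level in the catch and the face is cut off at the top. I'll step 45 mm uphill and measure again.

To row units: 0.045 m / 0.5 = 0.09, 0.025 m / 0.5 = 0.05.

```bash
python3 -m jog '{"ticks": [[0.05,0,0,0,0,0],[0.09,0,0,0,0,0],[0.09,0,0,0,0,0],[0.09,0,0,0,0,0],[0.09,0,0,0,0,0]]}'; python3 look.py B wrist scene;python3 solve.py
python3 - <<'E'
from h import *
s=ctrl.sense(); c=vision.calibration("wrist"); A=R.from_rotvec(s["eef_rot"]).as_matrix()
for u in ((255,206),(383,206)):
    d=R.from_rotvec(c["attitude"]).apply(np.linalg.solve(c["intrinsics"],[*u,1])); d=A.T@d; e=A.T@(c["eye"]-s["eef_pos"])
    t=(.0098-e[2])/d[2]; print((e+t*d).round(4))
E
```

```text
clock: 9.68
eef_pos: [0.4747, -0.1715, 0.2533]
eef_rot: [-3.128, -0.294, 0.0]
ft_force: [0.2, -0.0, -1.6]
width: 0.0172
gripper_force: 49.5
wrist 0.89 [[312.2, 61.3], [388.2, 61.3], [377.3, 168.5], [313.2, 169.1]] [[1.9, 1.9], [-5.0, 1.9], [-3.0, -2.8], [1.6, -2.2]]
wrist 1.04 [[308.5, 57.3], [392.4, 57.3], [380.4, 171.7], [309.9, 171.7]] [[-1.8, -2.1], [-0.8, -2.1], [0.0, 0.3], [-1.6, 0.4]]
[ 5.679e-01 -1.806e-01  7.890e-02  1.906e-01  2.942e-01 -3.000e-03
  1.000e-04] ['wrist', 'wrist', 'top', 'top', 'wrist', 'wrist']
[-0.3  0.5 -0.1  0.4 -0.2  0.2 -0.2  0.3 -0.   0.1  0.1 -0.  -0.6  0.5
 -0.3  0.6 -0.1 -1.8  0.4 -2.   0.5 -1.4 -0.6 -1.1  0.5 -1.7 -0.2 -2.3
 -0.2 -1.4  0.1 -1.6 -0.1  0.7 -0.1  0.4  0.1  0.4  0.2  0.1 -0.2  0.4
  0.   0.1 -0.1  0.3  0.3  0.5]
[ 5.683e-01 -1.805e-01  7.910e-02  1.897e-01  2.918e-01 -3.000e-03
 -1.000e-04] ['wrist', 'wrist', 'wrist', 'wrist']
[-0.2  0.1  0.1  0.   0.   0.  -0.1  0.   0.3 -0.2  0.1 -0.3 -0.5  0.2
  0.   0.2 -0.   0.2  0.  -0.   0.1  0.2  0.1 -0.2 -0.   0.1 -0.1 -0.2
 -0.2 -0.1  0.3  0.1]
[ 0.57   -0.1868  0.0381  0.1878  0.2629 -0.0021  0.0015] ['top', 'top']
[ 0.   0.2  0.   0.3  0.3 -0.1 -0.5 -0.   0.3 -0.  -0.3 -0.5  0.   0.2
 -0.  -0.1]
[ 0.0442 -0.0292  0.0098]
[0.0442 0.0298 0.0098]
```

```bash
cat > go.py <<'E'
from h import *
f=np.array([.5683,-.1805,.0790]); A=Rz(.190)@Ry(-.292); D=np.diag([1.,-1,-1])
def st():
    s=ctrl.sense(); return A.T@(s["eef_pos"]-f), A.T@s["ft_force"], D@A.T@s["ft_torque"], R.from_matrix(D@A.T@R.from_rotvec(s["eef_rot"]).as_matrix()).as_rotvec()
if __name__=="__main__":
    print([x.round(4) for x in st()])
    for h in (.08,.025,.0148): print(h,delta(f+A@[.0006,0,h],A@D))
E
python3 go.py
```

```text
[array([-0.0361,  0.0264,  0.193 ]), array([-0.0077, -0.0505, -0.9725]), array([-0.0264, -0.03  ,  0.009 ]), array([-0.0005, -0.292 ,  0.0026])]
0.08 [ 0.0677  0.0262  0.0976  0.0005  0.292  -0.0026]
0.025 [ 0.0836  0.0261  0.1503  0.0005  0.292  -0.0026]
0.0148 [ 0.0865  0.0261  0.1601  0.0005  0.292  -0.0026]
```

To row units: 0.0976 m / 0.5 = 0.1952, 0.0876 m / 0.5 = 0.1752, 0.292 rad / 3.1416 = 0.0929.

```bash
python3 -m jog '{"ticks": [[0.04,0.02,0.02,0,0.0318,0],[0.08,0.04,0.06,0,0.0637,0],[0.12,0.052,0.12,0,0.0923,-0.0008],[0.1354,0.0524,0.1752,0,0.0929,-0.0008],[0.1354,0.0524,0.1952,0,0.0929,-0.0008],[0.1354,0.0524,0.1952,0,0.0929,-0.0008],[0.1354,0.0524,0.1952,0,0.0929,-0.0008]]}'; python3 go.py
```

```text
clock: 10.65
eef_pos: [0.5473, -0.1852, 0.1573]
eef_rot: [-3.069, -0.294, -0.454]
ft_force: [-0.2, -0.5, -1.4]
width: 0.0168
gripper_force: 49.5
[array([ 0.0019, -0.0007,  0.0812]), array([-0.7346, -0.4944, -1.2886]), array([ 0.0214, -0.0804,  0.0216]), array([-0.0021,  0.0017, -0.001 ])]
0.08 [-0.0013 -0.0007  0.0012  0.0021 -0.0017  0.001 ]
0.025 [-0.0014 -0.0008  0.0562  0.0021 -0.0017  0.001 ]
0.0148 [-0.0014 -0.0008  0.0664  0.0021 -0.0017  0.001 ]
```

To row units: 0.056 m / 0.5 = 0.112, 0.052 m / 0.5 = 0.104.

```bash
python3 -m jog '{"ticks": [[-0.001,-0.001,0.04,0,0,0],[-0.001,-0.001,0.08,0,0,0],[-0.001,-0.001,0.104,0,0,0],[-0.001,-0.001,0.112,0,0,0],[-0.001,-0.001,0.112,0,0,0],[-0.001,-0.001,0.112,0,0,0],[-0.001,-0.001,0.112,0,0,0]]}'; python3 go.py
```

```text
clock: 11.52
eef_pos: [0.5622, -0.1815, 0.1026]
eef_rot: [-3.068, -0.293, -0.453]
ft_force: [-0.6, 0.4, -0.7]
width: 0.0173
gripper_force: 49.5
[array([0.0008, 0.0002, 0.0244]), array([-0.7308,  0.5377, -0.532 ]), array([ 0.0472, -0.1387, -0.0031]), array([-0.0011,  0.0008, -0.0006])]
0.08 [-0.0002  0.0002 -0.0556  0.0011 -0.0008  0.0006]
0.025 [-0.0002  0.0002 -0.0006  0.0011 -0.0008  0.0006]
0.0148 [-0.0002  0.0002  0.0096  0.0011 -0.0008  0.0006]
```

```bash
python3 -m jog '{"ticks": [[0,0,0,0,0,0],[0,0,0,0,0,0]]}'; python3 go.py
python3 - <<'E'
from h import *
im=vision.read_camera("wrist"); im2=vision.read_camera("scene")
a=cv2.resize(im[100:400,170:470],(450,450)); b=cv2.resize(im2[230:340,215:325-25],(348,450),interpolation=2)
cv2.imwrite("pics/w5.png",np.hstack([a,b])[:,:,::-1])
E
```

```text
clock: 11.78
eef_pos: [0.5619, -0.1812, 0.102]
eef_rot: [-3.068, -0.293, -0.451]
ft_force: [-0.6, -0.3, -1.0]
width: 0.0171
gripper_force: 49.5
[array([0.0005, 0.0005, 0.0239]), array([-0.912 , -0.1657, -0.7699]), array([ 0.0058, -0.2066,  0.0066]), array([-0.0003,  0.0001, -0.0005])]
0.08 [ 0.0001  0.0005 -0.0561  0.0003 -0.0001  0.0005]
0.025 [ 0.0001  0.0005 -0.0011  0.0003 -0.0001  0.0005]
0.0148 [ 0.0001  0.0005  0.0091  0.0003 -0.0001  0.0005]
```

View pics/w5.png

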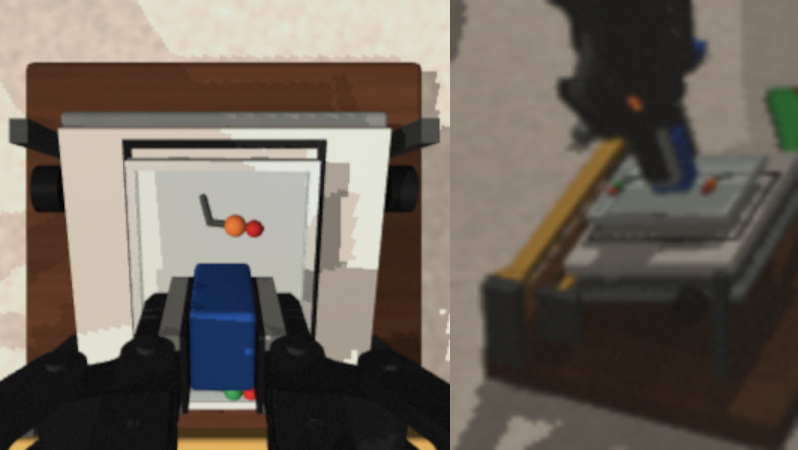

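The wrist view shows the slide parallel to the outline and about 1 mm left of centre: slide edges at 125 and 320, outline at 124 and 326. The scene view shows the slide just above the face and the bar level. I'll shift right 0.8 mm and press gently.

```bash
python3 -m jog '{"ticks": [[0,0.0016,0.006,0,0,0],[0,0.0016,0.012,0,0,0],[0,0.0016,0.016,0,0,0],[0,0.0016,0.02,0,0,0],[0,0.0016,0.022,0,0,0],[0,0.0016,0.022,0,0,0],[0,0.0016,0.022,0,0,0]]}'; python3 go.py|head -1
```

```text
clock: 12.75
eef_pos: [0.5651, -0.1814, 0.0915]
eef_rot: [-3.067, -0.293, -0.451]
ft_force: [-4.0, 0.4, 1.3]
width: 0.017
gripper_force: 49.9
[array([ 0.0004, -0.0002,  0.0129]), array([-3.2674,  1.129 ,  2.3503]), array([ 0.1486, -0.4392, -0.0175]), array([-0.0002, -0.0001, -0.0005])]
```

To row units: 0.003 m / 0.5 = 0.006, 0.002 m / 0.5 = 0.004.

```bash
python3 -m jog '{"ticks": [[0,0,0.002,0,0,0],[0,0,0.004,0,0,0],[0,0,0.006,0,0,0],[0,0,0.006,0,0,0],[0,0,0.006,0,0,0]]}'; python3 go.py|head -1;  python3 -m jog '{"ticks": [[0,0,0,0,0,0],[0,0,0,0,0,0]]}' >/dev/null; python3 go.py|head -1
```

```text
clock: 13.38
eef_pos: [0.566, -0.1813, 0.0886]
eef_rot: [-3.068, -0.293, -0.451]
ft_force: [-3.5, 1.7, 3.8]
width: 0.0175
gripper_force: 50.2
[array([ 0.0005, -0.0003,  0.0099]), array([-1.8772,  2.3443,  4.5468]), array([ 0.2702, -0.4273, -0.0295]), array([-0.0003,  0.0001, -0.0005])]
[array([ 0.0005, -0.0003,  0.0099]), array([-1.583 ,  1.6197,  5.1127]), array([ 0.2135, -0.4213, -0.0131]), array([-0.0004,  0.0002, -0.0005])]
```

Run:
```python
from h import *
im=vision.read_camera("wrist"); im2=vision.read_camera("scene")
a=cv2.resize(im[120:345,190:415],(450,450),interpolation=2); b=cv2.resize(im2[250:330,225:287],(348,450),interpolation=2)
cv2.imwrite("pics/w6.png",cv2.convertScaleAbs(np.hstack([a,b])[:,:,::-1],alpha=1.2))
from go import f,A
import numpy as np
O=np.array([[.049,.034,-.005],[.049,-.034,-.005],[.045,.030,.0],[.045,-.030,.0]])
print(((proj("wrist",O@A.T+f)-[190,120])*2).round(0).tolist())
```

```text
[[111.0, 150.0], [399.0, 150.0], [125.0, 171.0], [385.0, 171.0]]
```

View pics/w6.png

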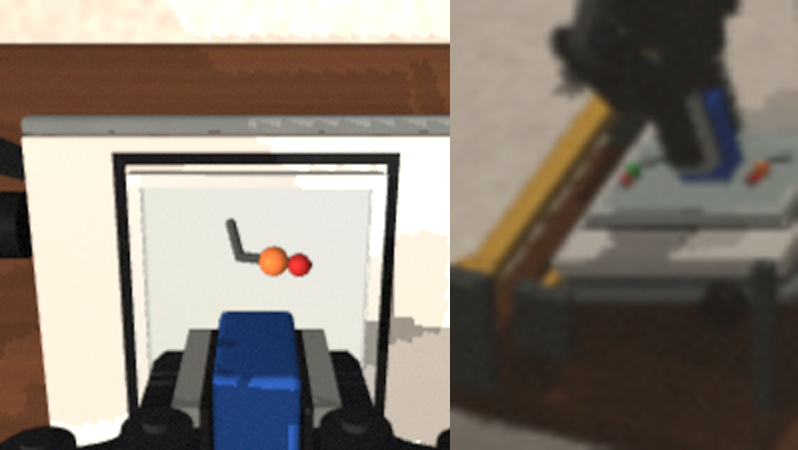

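The final view shows the slide centred: outline edges at 113 and 399, slide edges at 128 and 385, and an even gap at the top. It sits flush on the face, pressed with about 5.5 N, which is roughly 5 mm of sink. The bar is closed, so I'll hand in.

```bash
python3 -c "
from station import hand_in; print(hand_in())"
```

```text
the job is handed in; nothing more can be done
None
```

I handed the job in with the stop bar closed in its catch and the slide still gripped, flush and centred in the outline; the face is pressed about 5 mm of its 10 mm (estimated from force and position), at about 14 s on the robot's clock.

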